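Fetch the rolling pin out of the potter's tool box

ROBOT

A 6-joint arm with a two-finger parallel gripper is mounted at the origin on the work surface. World frame = base frame: x ahead of the robot, y to its left, z up, the work surface at z = 0. Lengths are in mm, angles in rad, forces in N, time in s.
With the tool pointing down it reaches from about 400 to 925 mm from the base axis. Payload 12.5 kg.
Tool frame: the origin (TCP) lies on the front face of the gripper's body, between the roots of the fingers; the fingertips stand 78 mm ahead of it and the grasp point (between the pads) lies 59 mm ahead of it (env.nose_length is the distance from the TCP to the fingertips, in mm); z points along the fingers, y is the line along which they close (so a half turn about z gives the same grasp; the last joint's range is limited). The gripper opens to 95 mm and grips with 3 to 60 N. Pads are 20 mm wide; open, the fingers measure 119 mm over their backs; the gripper's body (75 mm by 180 mm) begins 59 mm behind the grasp point.
Start: joints at [-1.452, 0.491, 1.559, -0, 1.092, -0.106], TCP at [139.341, -609.28, 292.261] pointing down, gripper open.
Joint ranges: [-3.1, 3.1], [-0.84, 2.19], [0.05, 2.79], [-1.13, 4.28], [0.06, 2.93], [-2.69, 2.69]. Speed limits (rad/s): [2.22, 2.22, 2.79, 3.14, 3.14, 3.14].

INTERFACE

Orientations are given as [roll, pitch, yaw] about the fixed x, y, z axes, in that order (R = Rz(yaw) Ry(pitch) Rx(roll)).
In Python, from cell import env gives the robot as it stands.
- The arm moves only by the tool jog_arm, never from a script. Its argument "motion" is a list of rows, each a list of 7 numbers: the turn, a rotation vector about the tool's x, y, z in degrees, then the shift along the tool's x, y, z in mm, then the finger opening in mm, from 0 to 95.1. In form: [[wx, wy, wz, x, y, z, hand], ...]. A call has 1 to 10 rows; each row shifts and turns the commanded pose from where the row before left it, along the tool's axes as they then stand; what a row does not reach is not made up. A row lasts 1/8 s, in which the tool goes at most 62.5 mm and 10.7 degrees, less where a joint would pass 70% of its speed; a pose out of reach is approached as far as the arm can. A call is refused whole if a number of a shift passes 62.5 or a number of a turn 10.7, either way. A call with a gripper value outside its range is refused whole. The fingers move at their own pace and stop on an object; the grip force is fixed at half the most. Time passes only in rows, so rows that do not move let the fingers close. It gives the time, the measured TCP pose, the force, the opening and the grip force at its end, in the units of the state.
- env.state(): the state, without advancing time (a new reading comes with each control period).
- env.read_camera(name): name is "side" or "top"; returns a dict with "color" (384x512x3 uint8, red, green, blue), "z_map" (384x512 float32, mm along the optical axis (not along the pixel's ray), 0 where there is no reading), "camera_matrix" (3x3 intrinsics, pixels), "k1" (the pictures are not rectified: a ray, as slopes to the right and down, at radius r is drawn at 1 + k1 r^2 times it, then the intrinsics apply), "world_to_cam" (4x4, takes a point from world to camera coordinates). Camera axes: x right, y up, looking along -z (the intrinsics and any distortion apply to the point x, -y, -z); pixel columns grow to the right and rows downward; lengths in mm; the calibration is good to about 2 mm. A picture is of the moment at which its call begins.
- env.job_done(): hands the job in; it is judged then, once.
Trained networks look in the newest picture that a camera, given by its name, has taken for a name from the list of things; names that differ only in an ending like _2 or _b are one class to them, and where a whole thing is asked for, a point or a joint stands for the part that bears it (a point fixed in the world has none). Each returns a list of dicts, best first, with "score" (0 to 1); they miss things now and then, are a little off and sometimes report something else, mostly with a low value. They report only what shows in the picture. A call takes as long as a camera call.
- env.recognise(camera, thing): "location" ([column, row] in pixels, amid what is visible of it).
The state is a dict: "t": time; "joints": joint angles; "qvel": joint speeds; "tau": joint torques, N m; "eef_pos": TCP position; "tcp_rot": TCP orientation; "ft_force": force on the tool from outside, world axes, zero at the start; "moment": the same for the moment, N m; "opening": opening from 0.0 (shut) to 1.0 (fully open); "grip_force": force on a finger pad.
Only numpy, scipy, OpenCV 4.12 (cv2) and the standard library are available. Lean on these libraries where they do the work, as an engineer would, in place of code of your own. Each camera call takes 0.05 s, during which the arm holds its last target. There are 200 camera calls.

TASK

Slide the green cover of the wooden tool box sideways, away from over the opening, all the way until it clicks into its spring catch, so that it stays open. Then take the rolling pin that lies inside, tilt it so that it comes out diagonally through the opening, which is shorter than the pin, and hold it up with the whole pin clear of the box, every part of it at least 5 cm above the box's fixed wooden top and touching nothing but the gripper. Finish while still holding it there, still, with the cover left clicked open, and do not disturb the mug, the jar and the pot standing around.

Things in the scene. Friction and masses are not known exactly. Their poses are not given: they have to be found in the camera images.
- caddy: Fixed wooden tool box, outside 316 mm along its x, 166 mm along its y; origin at the centre of its underside, on the table; x points away from the robot and to its left (yaw 30 to 53 degrees). Walls 8 mm, floor 6 mm. Inside x -150 to 150, y -75 to 75 mm. On the floor two strips 10 mm high, 3 mm wide, run along x at y = -11 and 11 mm and cradle the pin. Side walls are 86 mm high.
- deck_edge (a point): Middle of the top edge of the fixed plywood deck, at x = -10, y = 0 mm of the box, 86 mm above the table. The deck covers the box from here back towards the robot (x = -158 to -10 mm), is 6 mm thick (underside 80 mm above the table). Axes as the box.
- mouth (a point): Centre of the opening (160 mm along x, from -10 to 150 mm of the box; 150 mm along y), at x = 70, y = 0 of the box, level with the deck's top, 86 mm above the table. The green cover closes it. Axes as the box.
- far_wall (a point): Middle of the top of the far end wall, at x = 154, y = 0 mm of the box, 74 mm above the table; the wall is 8 mm thick (x = 150 to 158 mm). Axes as the box.
- cover (a joint): Slide of the green cover along the box's +y (leftwards and towards the robot), in m: 0 = shut, end stop 0.158; starts at 0 to 0.04. Stays where left (1.5 N friction). From 0.139 a brass bump on it meets a spring plunger: about 7 N until 0.148, then it snaps past and rests clicked in at 0.154 to 0.158. Cover 6 mm thick, 186 mm (x) by 166 mm (y), top 93 mm above the table; runners at deck height carry it to box y = 253 mm.
- pin_center (a point): Centre of the wooden rolling pin, on its axis. 270 mm long, 0.11 to 0.21 kg: barrel 30 mm thick, 170 mm long, and at each end a red handle 18 mm thick, 50 mm long. Its x runs along the pin. It starts lying along the box's x between the cradle strips, axis 28 mm above the table, centre within 8 mm of the box's centre: half under the deck, half under the opening.
- cover_handle (a point): Middle of the dark wooden grip block on top of the cover, 50 mm along the box's x, 14 mm thick along y, 34 mm high (from 93 to 127 mm above the table). It moves with the cover; at joint 0 it lies at x = 90, y = 20 mm of the box, and y grows by the joint value. Axes as the box.
- pin_far_end (a point): Middle of the pin's end face at its +x end (the end under the opening), 135 mm from its centre.
- pin_near_end (a point): Middle of the pin's end face at its -x end (the end under the deck), 135 mm from its centre.
- mug: Dark green-grey mug, rim 84 mm wide, 85 mm high, with handle; origin under its centre. Leave alone.
- glaze_jar: Dark jar, 68 mm wide, 100 mm high, black cap; origin under its centre. Leave alone.
- pot: Terracotta pot, 96 mm wide, 85 mm high; origin under its centre. Leave alone.

How it is judged:
By the outcome, as a careful person would: the job done as asked, in the order asked, and still so for the second after the job is handed in, while the arm keeps its last pose, push and grip.
It also fails if it takes over 51 s, if anything falls off the work surface, if the arm or the gripper's body presses on something with over 40 N, if the wrist force passes 120 N, or if a joint passes its speed limit or range.

## Working session

There is one attempt and no reset: what is moved stays moved. The work goes in short steps, Python scripts to look and compute and a tool call to move; the robot and the scene stay as the last step left them, time stands still between calls to the robot, and variables do not carry over. Pictures are saved under pics/ and viewed, at most 10 in all, crops included, and the job is handed in when it is done.

Besides the shell and the picture viewer there is one more tool, called after "Call:" in YAML: its name, and indented under it one key for each argument. jog_arm: Moves the arm, as the interface text tells. Its arguments: {"type":"object","properties":{"motion":{"type":"array"}},"required":["motion"]}

```bash
ls; mkdir -p pics; cat > h.py <<'E'
from cell import env
import numpy as np, cv2
from scipy.spatial.transform import Rotation as R
def pt(c,u,v,z=None,d=None):
    K=c["camera_matrix"];k=c["k1"]
    q=np.array([(u-K[0][2])/K[0][0],(v-K[1][2])/K[1][1]]);s=q.copy()
    for _ in range(20): s=q/(1+k*(s@s))
    M=np.linalg.inv(c["world_to_cam"]); o=M[:3,3]; r=M[:3,:3]@np.array([s[0],-s[1],-1])
    if z is not None: d=(z-o[2])/r[2]
    return o+d*r
def cloud(c,m):
    v,u=np.nonzero(m&(c["z_map"]>0))
    return np.array([pt(c,a,b,d=c["z_map"][b,a]) for a,b in zip(u,v)])
def pose():
    s=env.state(); return np.array(s["eef_pos"]),R.from_euler('xyz',s["tcp_rot"]),s
E
python3 - <<'E'
from h import *
a=env.read_camera("top");b=env.read_camera("side")
for n,c in(("top",a),("side",b)):
    cv2.imwrite(f"pics/{n}0.png",c["color"][:,:,::-1])
    print(n,np.linalg.inv(c["world_to_cam"])[:3].round(2).tolist(),c["k1"])
    for t in("caddy","cover","cover_handle","pin_center","mug","glaze_jar","pot"):
        r=env.recognise(n,t)
        for e in r[:1]:
            u,v=e["location"];d=c["z_map"][int(v),int(u)]
            print(t,round(e["score"],2),np.round([u,v]),pt(c,u,v,d=d).round() if d>0 else None)
s=env.state();print(s)
E
cd pics; python3 -c "
import cv2,numpy as np
cv2.imwrite('both.png',cv2.resize(np.vstack([cv2.imread('top0.png'),cv2.imread('side0.png')]),(400,600)))"
```

```text
pics
top [[-0.0, 1.0, -0.09, 449.43], [-1.0, -0.0, 0.01, -35.02], [0.01, 0.09, 1.0, 1099.84]] 0.0022484392304263634
caddy 0.54 [252. 189.] [549. -55.  93.]
cover 0.93 [234. 171.] [600.  -6.  91.]
cover_handle 0.76 [237. 172.] [597. -15.  90.]
mug 0.7 [388. 170.] [ 615. -480.    5.]
pot 0.77 [110. 174.] [591. 347.  84.]
side [[-0.83, 0.41, -0.36, 119.81], [-0.55, -0.63, 0.55, 539.04], [-0.0, 0.66, 0.75, 925.82]] -0.06499293873987873
caddy 0.75 [248. 199.] [534. -24.  93.]
cover 0.74 [226. 194.] [584.  13. 119.]
cover_handle 0.87 [227. 194.] [578.  15. 126.]
mug 0.73 [146. 300.] [564. 368.  84.]
glaze_jar 0.88 [353. 136.] [ 401. -475.   76.]
pot 0.7 [145. 299.] [566. 367.  85.]
{'t': 0.8, 'joints': array([-1.45159961e+00,  4.90869336e-01,  1.55888378e+00,  8.15074458e-06,
        1.09173703e+00, -1.05610095e-01]), 'qvel': array([ 5.96809026e-04,  1.52735631e-03, -6.65614907e-04,  5.56057452e-05,
       -2.03931794e-03,  5.80675177e-04]), 'tau': array([-4.88947364e-03, -6.12419271e+01, -2.58425635e+01,  6.91476278e-02,
        4.45039943e-02, -2.71760257e-05]), 'eef_pos': array([ 139.34201202, -609.27642275,  292.28559404]), 'tcp_rot': array([3.14148996e+00, 3.61201050e-06, 2.24803059e-01]), 'ft_force': array([-0.40389728,  0.18247271,  0.41248284]), 'moment': array([ 0.02821964, -0.03990366,  0.00087539]), 'grip_force': 0.0, 'opening': 0.9990406394748993}
```

View pics/top0.png

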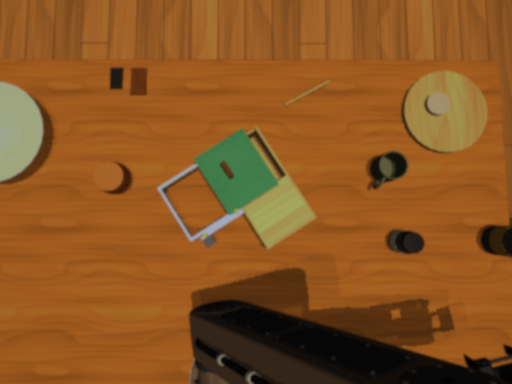

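View pics/side0.png

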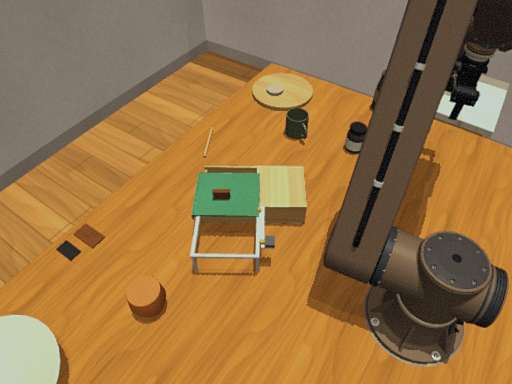

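The top view shows the green cover centred near (236,170), its grip at (227,170), the deck near (280,212) and runners to the lower left. The side view agrees. Next I fit the box.

```bash
python3 - <<'E'
from h import *
c=env.read_camera("top");im=c["color"].astype(int);h=cv2.cvtColor(c["color"],cv2.COLOR_RGB2HSV)
g=(h[...,0]>50)&(h[...,0]<95)&(h[...,1]>100); 
roi=np.zeros(g.shape,bool);roi[120:255,190:325]=1
n,l,st,_=cv2.connectedComponentsWithStats((g&roi).astype(np.uint8));k=1+st[1:,4].argmax()
gm=(l==k); v,u=np.nonzero(gm); P=np.array([pt(c,a,b,z=93) for a,b in zip(u,v)])
r=cv2.minAreaRect(P[:,:2].astype(np.float32));print("cover",r,len(P))
print(cv2.boxPoints(r).round())
# deck: region by height 80..92 & not green
A=cloud(c,roi&~gm); 
vv,uu=np.nonzero(roi&~gm&(c["z_map"]>0)); 
m=(h[vv,uu,0]>15)&(h[vv,uu,0]<35)&(A[:,2]>78)&(A[:,2]<95)
print("deckz",np.median(A[m,2]),m.sum()); 
D=np.array([pt(c,a,b,z=86) for a,b in zip(uu[m],vv[m])])
mm=np.zeros(g.shape,np.uint8);mm[vv[m],uu[m]]=1
n,l,st,_=cv2.connectedComponentsWithStats(mm);k=1+st[1:,4].argmax();v,u=np.nonzero(l==k)
D=np.array([pt(c,a,b,z=86) for a,b in zip(u,v)])
r2=cv2.minAreaRect(D[:,:2].astype(np.float32));print("deck",r2);print(cv2.boxPoints(r2).round())
G=cloud(c,gm);print("greenz",np.median(G[:,2]))
# handle: dark wood within cover, z>100
B=A[(A[:,2]>112)&(A[:,2]<140)];print("handle",B.mean(0),len(B),cv2.minAreaRect(B[:,:2].astype(np.float32)))
cr=c["color"][110:260,150:330,::-1];cv2.imwrite("pics/crop1.png",cv2.resize(cr,(720,600),interpolation=cv2.INTER_CUBIC))
E
```

```text
cover ((599.0487060546875, -9.516265869140625), (186.3214569091797, 162.137451171875), 32.54885482788086) 3556
[[ 477.    9.]
 [ 564. -128.]
 [ 721.  -28.]
 [ 634.  109.]]
deckz 85.95708660169441 3164
deck ((557.3002319335938, -82.98007202148438), (315.17877197265625, 168.26475524902344), 32.62861633300781)
[[ 379.  -97.]
 [ 470. -239.]
 [ 735.  -69.]
 [ 645.   73.]]
greenz 92.88451301386351
handle [600.50948042  13.70002362 125.73707135] 91 ((601.3452758789062, 13.99014663696289), (48.56066131591797, 13.663619995117188), 32.20728302001953)
```

View pics/crop1.png

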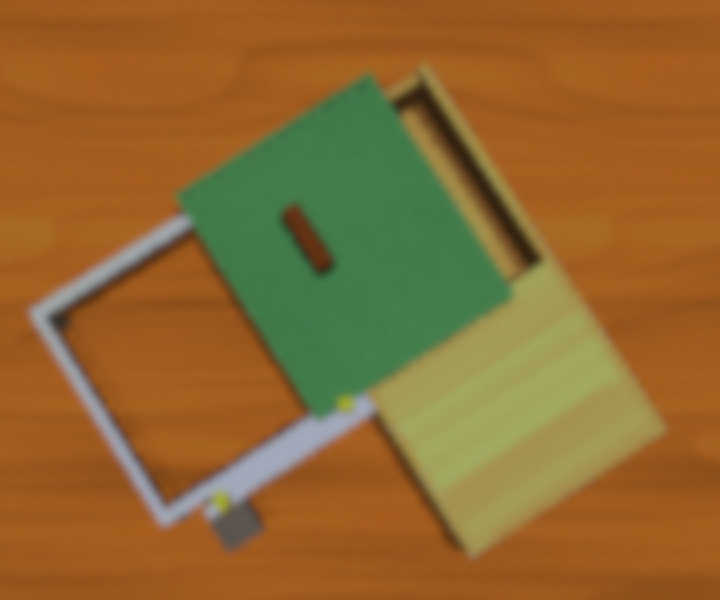

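Box centre is about (557,-83) with yaw 32.6°. The grip sits at box (89,58), so the joint is about 0.038, and the given sizes agree. Now I approach the grip.

Call:
jog_arm:
  motion:
    - [0, 0, 0, 42, -36, 0, 60]
    - [0, 0, 0, 42, -36, 0, 60]
    - [0, 0, 0, 42, -36, 0, 60]
    - [0, 0, 0, 42, -36, 0, 60]
    - [0, 0, 0, 42, -36, 0, 60]
    - [0, 0, 0, 42, -36, 0, 60]
    - [0, 0, 0, 42, -36, 0, 60]
    - [0, 0, 0, 42, -36, 0, 60]
    - [0, 0, 0, 42, -36, 0, 60]
    - [0, 0, 0, 42, -36, 0, 60]

```text
t: 2.1
eef_pos: [469.5, -163.1, 292.5]
tcp_rot: [3.141, -0.0, 0.225]
ft_force: [0.2, -0.8, 0.2]
opening: 0.635
grip_force: 0.0
```

Call:
jog_arm:
  motion:
    - [0, 0, 0, 42, -36, 0, 60]
    - [0, 0, 0, 42, -36, 0, 60]
    - [0, 0, 0, 42, -36, 0, 60]
    - [0, 0, 0, 42, -36, 0, 60]
    - [0, 0, -9.9, 0, 0, 0, 60]
    - [0, 0, -9.8, 0, 0, 0, 60]
    - [0, 0, 0, 0, 0, 0, 60]

```text
t: 2.98
eef_pos: [600.2, 13.3, 292.1]
tcp_rot: [-3.142, 0.0, 0.568]
ft_force: [0.1, 0.9, 0.1]
opening: 0.633
grip_force: 0.0
```

Call:
jog_arm:
  motion:
    - [0, 0, 0, 0, 0, 38, 60]
    - [0, 0, 0, 0, 0, 38, 60]
    - [0, 0, 0, 0, 0, 38, 60]
    - [0, 0, 0, 0, 0, 0, 60]
    - [0, 0, 0, 0, 0, 0, 0]
    - [0, 0, 0, 0, 0, 0, 0]
    - [0, 0, 0, 0, 0, 0, 0]
    - [0, 0, 0, 0, 0, 0, 0]

```text
t: 3.98
eef_pos: [600.3, 13.1, 178.8]
tcp_rot: [3.141, -0.001, 0.568]
ft_force: [-0.2, -0.3, 0.2]
opening: 0.267
grip_force: 0.0
```

Call:
jog_arm:
  motion:
    - [0, 0, 0, 0, 0, 0, 0]
    - [0, 0, 0, 0, 0, 0, 0]
    - [0, 0, 0, 0, 0, 0, 0]

```text
t: 4.35
eef_pos: [600.2, 13.2, 178.3]
tcp_rot: [3.142, -0.0, 0.569]
ft_force: [-1.6, 0.9, 3.5]
opening: 0.147
grip_force: 30.0
```

Call:
jog_arm:
  motion:
    - [0, 0, 0, 0, -12, 0, 0]
    - [0, 0, 0, 0, -20, 0, 0]
    - [0, 0, 0, 0, -20, 0, 0]
    - [0, 0, 0, 0, -20, 0, 0]
    - [0, 0, 0, 0, -15, 0, 0]
    - [0, 0, 0, 0, -8, 0, 0]
    - [0, 0, 0, 0, -5, 0, 0]
    - [0, 0, 0, 0, -5, 0, 0]

```text
t: 5.35
eef_pos: [544.1, 101.0, 178.3]
tcp_rot: [3.139, -0.0, 0.57]
ft_force: [5.6, -16.3, 3.4]
opening: 0.145
grip_force: 30.0
```

Call:
jog_arm:
  motion:
    - [0, 0, 0, 0, -4, 0, 0]
    - [0, 0, 0, 0, -4, 0, 0]
    - [0, 0, 0, 0, -3, 0, 0]
    - [0, 0, 0, 0, 0, 0, 0]

```text
t: 5.85
eef_pos: [537.5, 111.3, 178.3]
tcp_rot: [-3.141, -0.0, 0.568]
ft_force: [-0.8, 2.1, 7.6]
opening: 0.145
grip_force: 30.0
```

Call:
jog_arm:
  motion:
    - [0, 0, 0, 0, -2, 0, 0]
    - [0, 0, 0, 0, 0, 0, 0]

```text
t: 6.1
eef_pos: [536.5, 112.8, 178.3]
tcp_rot: [-3.141, 0.0, 0.569]
ft_force: [-0.9, 0.1, 5.9]
opening: 0.147
grip_force: 30.0
```

Call:
jog_arm:
  motion:
    - [0, 0, 0, 0, -1, 0, 0]
    - [0, 0, 0, 0, 0, 0, 0]

```text
t: 6.35
eef_pos: [536.0, 113.5, 178.3]
tcp_rot: [3.142, 0.0, 0.569]
ft_force: [-0.9, -1.3, 6.2]
opening: 0.144
grip_force: 30.0
```

Call:
jog_arm:
  motion:
    - [0, 0, 0, 0, 0, 0, 60]
    - [0, 0, 0, 0, 0, 0, 60]
    - [0, 0, 0, 0, 0, 0, 60]
    - [0, 0, 0, 0, 0, -20, 60]
    - [0, 0, 0, 0, 0, -50, 60]
    - [0, 0, 0, 0, 0, -50, 60]
    - [0, 0, 0, 0, 0, 0, 60]

```text
t: 7.22
eef_pos: [536.9, 113.6, 301.5]
tcp_rot: [3.139, -0.006, 0.569]
ft_force: [-0.1, -0.1, -2.0]
opening: 0.63
grip_force: 0.0
```

```bash
python3 - <<'E'
from h import *
c=env.read_camera("top");s=env.read_camera("side")
O=np.array([557.3,-83.]);y=np.radians(32.6);B=np.array([[np.cos(y),np.sin(y)],[-np.sin(y),np.cos(y)]])
for n,cc in(("top",c),("side",s)):
  for t in("pin_center","pin_far_end","cover_handle"):
    for e in env.recognise(n,t)[:1]:
        u,v=e["location"];d=cc["z_map"][int(v),int(u)];p=pt(cc,u,v,d=d);print(n,t,e["score"],u,v,p.round(),(B@(p[:2]-O)).round())
roi=np.zeros(c["z_map"].shape,bool);roi[120:250,190:325]=1
A=cloud(c,roi);b=(A[:,:2]-O)@B.T
m=(b[:,0]>0)&(b[:,0]<145)&(abs(b[:,1])<65)&(A[:,2]>20)&(A[:,2]<60)
for lo in range(0,140,20):
    k=m&(b[:,0]>=lo)&(b[:,0]<lo+20)&(A[:,2]>28)
    if k.sum(): print(lo,k.sum(),b[k,1].mean().round(1),A[k,2].max().round())
k=m&(A[:,2]>28);print("far",b[k,0].max())
x=np.vstack([cv2.resize(q["color"][a0:a1,b0:b1,::-1],(600,300)) for q,a0,a1,b0,b1 in((c,110,260,150,450),(s,130,290,140,460))])
cv2.imwrite("pics/two1.png",x)
E
```

```text
top pin_center 0.69 251.4 176.1 [591. -55.  41.] [44.  5.]
top pin_far_end 0.76 251.8 171.6 [605. -57.  43.] [54. -3.]
top cover_handle 0.62 215.2 203.3 [508.  47.  93.] [ 28. 137.]
side pin_center 0.54 239.4 197.7 [587. -49.  40.] [43. 13.]
side pin_far_end 0.68 237.6 196.2 [596. -52.  38.] [49.  5.]
side cover_handle 0.72 226.9 230.6 [512. 108. 106.] [ 65. 185.]
0 66 -0.4 48.0
20 63 -0.4 46.0
40 65 -0.4 46.0
60 63 0.0 46.0
80 35 -0.7 40.0
100 35 -0.3 38.0
120 19 -0.8 38.0
far 129.19427055219373
```

View pics/two1.png

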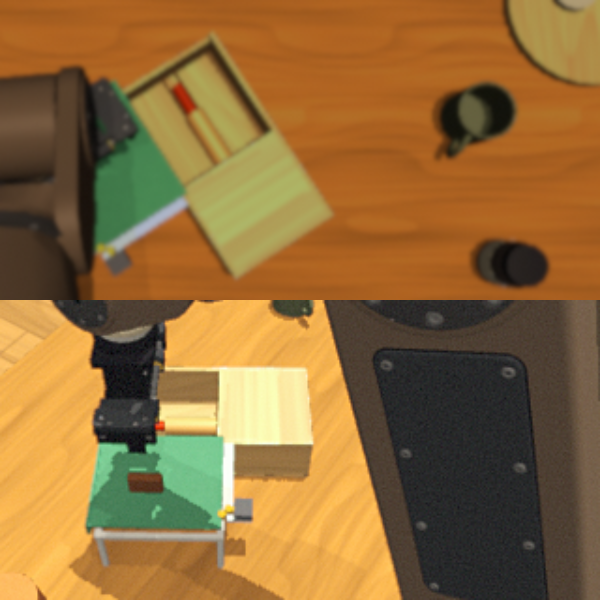

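The cover is open and the pin lies at box y≈0, with its far end near x≈131. The top crop shows the red handle at (185,95), and the side view shows the cover fully out. Next I move over the pin and descend.

Call:
jog_arm:
  motion:
    - [0, 0, 0, -16, 44, 0, 60]
    - [0, 0, 0, -16, 44, 0, 60]
    - [0, 0, 0, -16, 44, 0, 60]
    - [0, 0, 0, -16, 44, 0, 60]
    - [0, 0, 0, 0, 0, 40, 60]
    - [0, 0, 0, 0, 0, 40, 60]
    - [0, 0, 0, 0, 0, 40, 60]
    - [0, 0, 0, 0, 0, 0, 60]

```text
t: 8.62
eef_pos: [576.0, -69.3, 175.7]
tcp_rot: [-3.138, 0.004, 0.568]
ft_force: [-0.1, -0.7, 0.2]
opening: 0.632
grip_force: 0.0
```

Call:
jog_arm:
  motion:
    - [0, 0, 0, 0, 0, 30, 60]
    - [0, 0, 0, 0, 0, 30, 60]
    - [0, 0, 0, 0, 0, 0, 60]
    - [0, 0, 0, 0, 0, 0, 60]

```text
t: 9.12
eef_pos: [577.7, -69.5, 119.9]
tcp_rot: [3.14, -0.001, 0.569]
ft_force: [0.3, 0.0, -0.6]
opening: 0.636
grip_force: 0.0
```

Call:
jog_arm:
  motion:
    - [0, 0, 0, 0, 0, 14, 60]
    - [0, 0, 0, 0, 0, 8, 60]
    - [0, 0, 0, 0, 0, 0, 10]
    - [0, 0, 0, 0, 0, 0, 10]
    - [0, 0, 0, 0, 0, 0, 10]
    - [0, 0, 0, 0, 0, 0, 10]
    - [0, 0, 0, 0, 0, 0, 10]

```text
t: 10.0
eef_pos: [577.6, -69.8, 96.7]
tcp_rot: [3.14, -0.001, 0.569]
ft_force: [3.6, -3.6, 2.6]
opening: 0.306
grip_force: 30.0
```

Call:
jog_arm:
  motion:
    - [0, 0, 0, 0, 0, -6, 10]
    - [0, 0, 0, 0, 0, -6, 10]
    - [0, 2.5, 0, -3, 0, -4, 10]
    - [0, 2.5, 0, -3, 0, -4, 10]
    - [0, 2.5, 0, -3, 0, -4, 10]
    - [0, 0, 0, 0, 0, 0, 10]

```text
t: 10.75
eef_pos: [568.5, -74.6, 120.2]
tcp_rot: [-3.141, -0.131, 0.568]
ft_force: [-0.6, -1.0, -0.6]
opening: 0.311
grip_force: 30.0
```

Call:
jog_arm:
  motion:
    - [0, 2.5, 0, -3, 0, -4, 10]
    - [0, 2.5, 0, -3, 0, -4, 10]
    - [0, 2.5, 0, -3, 0, -4, 10]
    - [0, 0, 0, 0, 0, 0, 10]
    - [0, 0, 0, 0, 0, 0, 10]

```text
t: 11.38
eef_pos: [560.0, -80.3, 130.0]
tcp_rot: [-3.142, -0.261, 0.569]
ft_force: [-0.0, -0.1, -1.4]
opening: 0.308
grip_force: 30.0
```

```bash
python3 - <<'E'
from h import *
c=env.read_camera("top");s=env.read_camera("side")
O=np.array([557.3,-83.]);y=np.radians(32.6);B=np.array([[np.cos(y),np.sin(y)],[-np.sin(y),np.cos(y)]])
for q in (c,s):
    h=cv2.cvtColor(q["color"],cv2.COLOR_RGB2HSV);m=((h[...,0]<6)|(h[...,0]>174))&(h[...,1]>170)&(h[...,2]>90)
    A=cloud(q,m);b=(A[:,:2]-O)@B.T
    k=(abs(b[:,1])<40)&(abs(b[:,0])<170)&(A[:,2]<200)
    if k.sum():
        o=b[k,0].argsort();print(k.sum());print(np.c_[b[k],A[k,2]][o][::max(1,k.sum()//8)].round())
print(env.state()["moment"])
cv2.imwrite("pics/s2.png",cv2.resize(s["color"][110:290,140:380,::-1],(720,540)))
E
```

```text
3
[[103.   3.  94.]
 [110.   5.  94.]
 [112.   4.  97.]]
8
[[ 82.   9.  85.]
 [ 88.   8.  83.]
 [ 94.   7.  86.]
 [100.   8.  88.]
 [103.   9.  89.]
 [106.  10.  90.]
 [118.   4.  92.]
 [121.   7.  96.]]
[-0.14013105  0.06707912 -0.03473128]
```

View pics/s2.png

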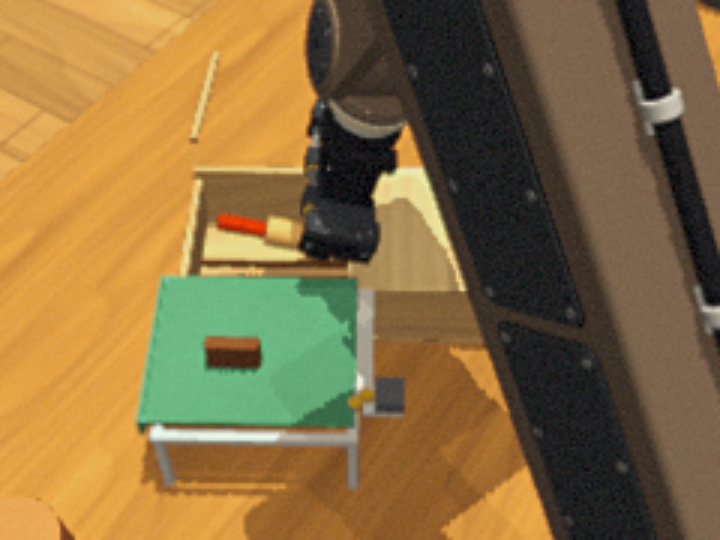

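The side view shows the red handle raised above the box at (243,224). It is tilted about 15°, as planned, so I pull along the pin's axis.

Call:
jog_arm:
  motion:
    - [0, 0, 0, 10, 0, 0, 10]
    - [0, 0, 0, 15, 0, 0, 10]
    - [0, 0, 0, 15, 0, 0, 10]
    - [0, 0, 0, 15, 0, 0, 10]
    - [0, 0, 0, 0, 0, 0, 10]

```text
t: 12.1
eef_pos: [605.4, -51.1, 144.5]
tcp_rot: [3.141, -0.262, 0.57]
ft_force: [0.8, 0.3, -1.0]
opening: 0.309
grip_force: 30.0
```

Call:
jog_arm:
  motion:
    - [0, 0, 0, 15, 0, 0, 10]
    - [0, 0, 0, 15, 0, 0, 10]
    - [0, 0, 0, 15, 0, 0, 10]
    - [0, 0, 0, 15, 0, 0, 10]
    - [0, 0, 0, 15, 0, 0, 10]
    - [0, 0, 0, 15, 0, 0, 10]
    - [0, 0, 0, 15, 0, 0, 10]
    - [0, 0, 0, 0, 0, 0, 10]

```text
t: 13.1
eef_pos: [690.7, 3.4, 171.6]
tcp_rot: [3.141, -0.262, 0.57]
ft_force: [-0.3, -0.5, -1.4]
opening: 0.308
grip_force: 30.0
```

Call:
jog_arm:
  motion:
    - [0, 0, 0, 4, 0, -15, 10]
    - [0, 0, 0, 8, 0, -29, 10]
    - [0, 0, 0, 8, 0, -29, 10]
    - [0, 0, 0, 8, 0, -29, 10]
    - [0, 0, 0, 8, 0, -29, 10]
    - [0, 0, 0, 4, 0, -15, 10]
    - [0, 0, 0, 0, 0, 0, 10]
    - [0, 0, 0, 0, 0, 0, 10]
    - [0, 0, 0, 0, 0, 0, 10]
    - [0, 0, 0, 0, 0, 0, 10]

```text
t: 14.35
eef_pos: [690.6, 3.3, 322.0]
tcp_rot: [-3.141, -0.261, 0.568]
ft_force: [-0.1, 0.4, -0.5]
opening: 0.313
grip_force: 30.0
```

```bash
python3 - <<'E'
from h import *
s=env.read_camera("side");c=env.read_camera("top")
O=np.array([557.3,-83.]);y=np.radians(32.6);B=np.array([[np.cos(y),np.sin(y)],[-np.sin(y),np.cos(y)]])
for q in (c,s):
    h=cv2.cvtColor(q["color"],cv2.COLOR_RGB2HSV);m=((h[...,0]<6)|(h[...,0]>174))&(h[...,1]>170)&(h[...,2]>90)
    A=cloud(q,m);b=(A[:,:2]-O)@B.T;k=(abs(b[:,1])<60)&(A[:,2]>20)
    if k.sum(): o=b[k,0].argsort();print(np.c_[b[k],A[k,2]][o][::max(1,k.sum()//8)].round())
    g=(h[...,0]>50)&(h[...,0]<95)&(h[...,1]>100)
    A=cloud(q,g);b=(A[:,:2]-O)@B.T;k=(abs(A[:,2]-93)<5)&(b[:,0]>-30)&(b[:,0]<190)&(b[:,1]<300)&(b[:,1]>0);print("cover y",np.percentile(b[k,1],[.5,99.5]))
print(env.state()["qvel"].round(3))
x=np.vstack([cv2.resize(q["color"][90:270,140:460,::-1],(530,298)) for q in(c,s)]);cv2.imwrite("pics/fin.png",x)
E
```

```text
[[160.  33. 548.]
 [162.  35. 539.]
 [164.  31. 542.]
 [266.   5. 286.]
 [268.   4. 286.]
 [269.   3. 289.]
 [269.  -0. 290.]
 [269.   6. 285.]
 [270.   5. 289.]]
cover y [155.60868015 236.55066389]
[[ 23.  10. 219.]
 [ 39.  11. 223.]
 [ 50.  10. 226.]
 [ 56.   8. 224.]
 [242.   9. 277.]
 [251.   8. 277.]
 [261.   8. 280.]
 [268.   8. 284.]
 [273.   6. 289.]]
cover y [ 76.82465141 239.52087528]
[ 0.001 -0.005 -0.002 -0.001  0.     0.001]
```

View pics/fin.png

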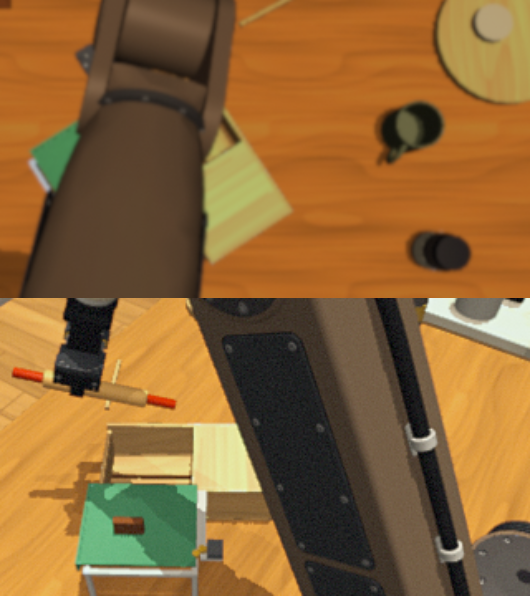

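The whole pin hangs clear of the box, with its red ends at (28,373) and (160,403) and its lowest part at about z 205. The cover edge at y≈239.5 puts the joint at about 0.156, so it is clicked in.

```bash
python3 -c "
from cell import env
print(env.job_done())"
```

```text
the job is handed in; nothing more can be done
None
```

The job is handed in: the cover is clicked open (joint about 0.156) and the gripper holds the rolling pin still with its lowest part about 12 cm above the box top; I never moved near the mug, jar or pot.

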